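# Load the tube spinner and hold its tensioner in

## Robot

A 6-joint arm with a two-finger parallel gripper is mounted at the origin on the work surface. World frame = base frame: x ahead of the robot, y to its left, z up, the work surface at z = 0. Lengths are in m, angles in rad, forces in N, time in s.
With the tool pointing down it reaches from about 0.325 to 0.85 m from the base axis. Payload 4.4 kg.
Tool frame: the origin (TCP) lies midway between the tips of the shut fingers; the grasp point (between the pads) lies 19 mm behind it; z points along the fingers, y is the line along which they close (so a half turn about z gives the same grasp; the last joint's range is limited). The gripper opens to 94 mm and grips with 3 to 60 N. Pads are 16 mm wide; open, the fingers measure 119 mm over their backs; the gripper's body (75 mm by 177 mm) begins 78 mm behind the grasp point.
Start: joints at [1.054, 0.207, 1.542, -0, 1.393, -0.15], TCP at [0.206, 0.537, 0.205] pointing down, gripper open.
Joint ranges: [-2.73, 2.73], [-0.86, 2.22], [0.23, 2.46], [-1.11, 4.25], [0.08, 2.63], [-2.82, 2.82]. Speed limits (rad/s): [2.79, 2.79, 3.14, 3.14, 3.14, 3.14].

## Interface

Orientations are given as a unit quaternion [x, y, z, w].
In Python, from rig import * gives the robot as it stands. The module is installed in compiled form; this text tells all that it offers.
- The arm moves only by the shell command python3 -m handwheel 'ROWS' [FORCE]. ROWS is a JSON object whose one key "moves" holds a list of rows, each a list of 7 numbers: the turn, a rotation vector about the tool's x, y, z in rad, then the shift along the tool's x, y, z in mm, then the closure, from 0 (fully open) to 1 (shut). In form: {"moves": [[ax, ay, az, x, y, z, grip], ...]}. A call has 1 to 10 rows; each row is the pose to reach, as a shift and turn from the pose commanded when the call began, along the tool's axes at that moment; what a row does not reach only later rows make up. A row lasts 1/12 s, in which the tool goes at most 41.7 mm and 7.16 degrees, less where a joint would pass 70% of its speed; a pose out of reach is approached as far as the arm can. A call with a gripper value outside its range is refused whole. The fingers move at their own pace and stop on an object; FORCE is the grip in N (left out, the last holds). Time passes only in rows, so rows that repeat a pose let the fingers close. It gives the time, the measured TCP pose, the force, the opening and the grip force at its end, in the units of the state.
- get_obs(): the state, without advancing time (a new reading comes with each control period).
- snapshot(name): name is "scene" or "top"; returns (picture, depth): 480x640x3 uint8, blue, green, red; 480x640 float32, m along the optical axis (not along the pixel's ray), 0 where there is no reading.
- camera_info(name): a dict with "mtx" (3x3 intrinsics, pixels), "cam_to_world" (4x4, takes a point from camera to world coordinates). Camera axes: x right, y down, z forward; pixel columns grow to the right and rows downward; lengths in m; the calibration is good to about 2 mm. A picture is of the moment at which its call begins. camera_info takes no time and is no camera call.
- finish_job(): hands the job in; it is judged then, once.
The state is a dict: "t": time; "joints": joint angles; "dq": joint speeds; "effort": joint torques, N m; "eef_pos": TCP position; "tool_rot": TCP orientation; "ft_force": force on the tool from outside, world axes, zero at the start; "moment": the same for the moment, N m; "gripper_width": opening from 0.0 (shut) to 1.0 (fully open); "grip_force": force on a finger pad.
Only numpy, scipy, OpenCV 4.12 (cv2) and the standard library are available. Lean on these libraries where they do the work, as an engineer would, in place of code of your own. Each camera call takes 0.05 s, during which the arm holds its last target. There are 200 camera calls.

## Task

Take the one tall capped tube out of the small four-well rack, keep it upright, stand it fully down in the round holder cup of the tube spinner and let go of it. Then, with the gripper's fingers on the upright paddle, push the spinner's sprung tensioner arm towards the cup, past its ratchet click, bringing the idler wheel in towards the drive disc, and finish while still holding it there: it springs back if let go, so the program ends with the fingers pressing. Leave the short tubes and everything else on the bench where they are.

Things in the scene. Friction and masses are not known exactly. Their poses are not given: they have to be found in the camera images.
- tall_tube: The one tall sample tube: clear plastic, 29 mm diameter, cone at its foot (14 mm wide flat end, cone 16 mm high), green screw cap 34 mm diameter and 16 mm high at the top; 110 mm tall in all, about 45 g. Origin: centre of the foot, z up along the tube. It starts upright in one of the four wells of the rack, its foot 8 mm above the bench.
- rack: White rack block 150 x 150 x 50 mm, fixed to the bench; four wells of 32 mm diameter, 42 mm deep, at 37.5 mm either way from its centre in x and y. Origin: centre of its underside. It may stand to the left or right of the spinner.
- short_a: Short tube, same diameter, caps and colours as the tall one but only 75 mm tall; stands in another well of the rack, not to be moved. Origin: centre of its foot.
- short_b: Short tube like short_a.
- short_c: Short tube like short_a.
- spinner: Tube spinner, fixed: white case, aluminium deck 250 (x) x 240 (y) mm, 50 mm above the bench. Origin: centre of its underside; x to its back (away from the robot at yaw 0), y to its left. On the deck: steel drive disc 100 mm wide, its top at 70 mm, with the holder cup at its centre (x -25, y +55 mm); tensioner arm on the right; grey motor box, top at 95 mm, at the back left.
- cup_mouth (a point): Centre of the holder cup's mouth, 104 mm above the bench. Bore 33 mm diameter, 48 mm deep; outside 46 mm diameter. Axes as the spinner's.
- cup_floor (a point): Centre of the cup's inner floor, 56 mm above the bench, where the tube's foot stands.
- tensioner (a joint): Tensioner arm's angle, rad: 0 at rest (right, away from the cup), grows as the paddle is pushed towards the spinner's +y (clockwise from above); end stop 0.55. Spring: about 3 N at the paddle at rest, 9 N at 0.45. A sprung pawl rides over a rounded tooth from 0.16 to 0.40 (crest 0.28, up to 3 N more); click complete at 0.40. Nothing latches: let go, it returns to 0.
- pivot (a point): Pivot of the tensioner arm, at deck height (50 mm above the bench), in the spinner's frame at x +35, y -20 mm.
- paddle (a point): Upright aluminium push paddle on the arm's free end: 36 mm wide (its x, towards the pivot), 8 thick (y), 62 high (z), 74 to 136 mm above the bench. Origin: its centre, 130 mm from the pivot. Push its -y face (right, away from the cup) towards +y, about 70 mm to the stop. At rest its x axis is turned +0.55 rad from the spinner's, at the stop 0 (straight in front of the pivot).
- marker: White marker pen with black cap, 130 mm long, lying between rack and spinner; leave alone.
- beaker: White plastic beaker, 90 mm diameter, 120 mm tall, at the left; leave alone. Origin: centre of its base.
- tape: Paper tape roll, 90 mm diameter, 24 mm high, lying at the left; leave alone.
- tipbox: Box with yellow lid, 122 x 87 x 63 mm, at the right; leave alone.
Mind the look-alikes: they are no part of the job. What is shaped like the tall_tube but pink or yellow is not meant.

How it is judged:
By the outcome, as a careful person would: the job done as asked, in the order asked, and still so for the second after the job is handed in, while the arm keeps its last pose, push and grip.
It also fails if it takes over 53 s, if anything falls off the work surface, if the arm or the gripper's body presses on something with over 40 N, if the wrist force passes 120 N, or if a joint passes its speed limit or range.

## Working session

There is one attempt and no reset: what is moved stays moved. The work goes in short steps, Python scripts to look and compute and a shell command to move; the robot and the scene stay as the last step left them, time stands still between calls to the robot, and variables do not carry over. Pictures are saved under pics/ and viewed, at most 10 in all, crops included, and the job is handed in when it is done.

```bash
mkdir -p pics
python3 - <<'E'
from rig import *
import cv2,numpy as np
for n in("scene","top"):
    p,d=snapshot(n);cv2.imwrite(f"pics/{n}0.png",p);np.savez(f"{n}0.npz",p=p,d=d)
    c=camera_info(n);print(n,np.round(c["mtx"],1).tolist(),np.round(c["cam_to_world"],3).tolist())
o=get_obs();print(o["t"],o["eef_pos"],o["tool_rot"],o["gripper_width"])
E
```

```text
scene [[608.0, 0.0, 326.5], [0.0, 608.0, 243.7], [0.0, 0.0, 1.0]] [[-0.501, 0.515, -0.696, 1.633], [0.866, 0.301, -0.4, 0.662], [0.003, -0.803, -0.596, 1.061], [0.0, 0.0, 0.0, 1.0]]
top [[474.8, 0.0, 323.5], [0.0, 474.8, 231.6], [0.0, 0.0, 1.0]] [[-0.01, -0.991, 0.133, 0.333], [-1.0, 0.009, -0.008, -0.01], [0.006, -0.133, -0.991, 1.305], [0.0, 0.0, 0.0, 1.0]]
0.1 [0.20586716 0.53612715 0.20441121] [ 1.82375977e-01  9.83228350e-01 -9.49454682e-04 -3.37532306e-04] 1.0044119063867345
```

View pics/scene0.png

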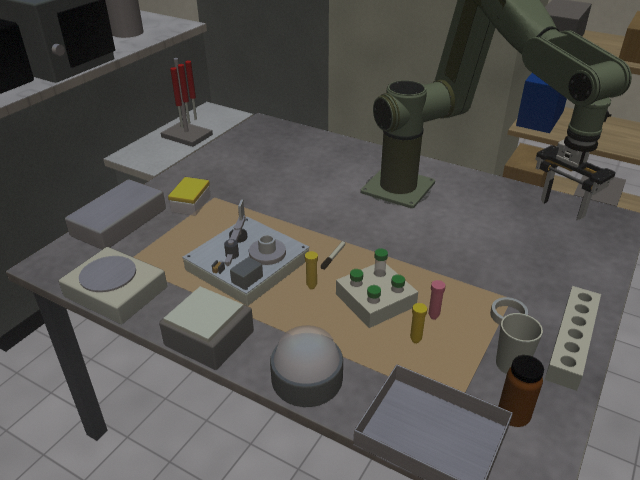

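View pics/top0.png

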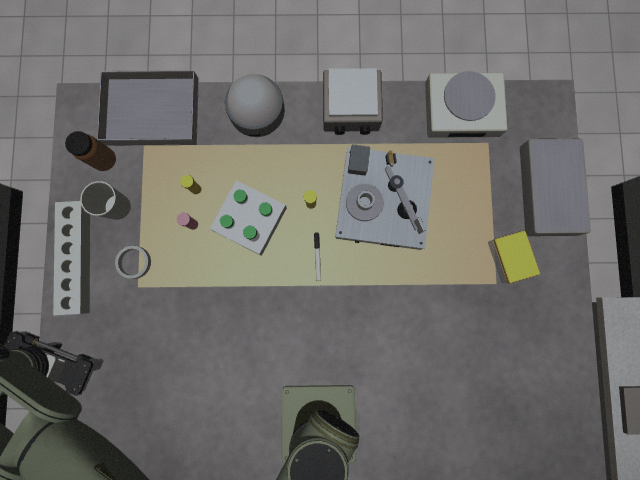

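The scene view shows the rack at about (377,292). It holds four green caps at (380,255), (357,275), (398,282) and (374,292). The one at (380,255) stands tall and shows clear body under its cap, while the other three sit low. The pink tube (437,300) and yellow tubes (312,270), (418,322) are decoys. In the top view the tall one should be the cap nearest the robot, about (250,233). The spinner's cup is at about (365,201) and the paddle at about (420,226). I'll check the cap heights and an enlarged crop.

```bash
cat > h.py <<'E'
import cv2,numpy as np
from rig import *
def ray(n,u,v):
    c=camera_info(n);M=np.array(c["cam_to_world"]);K=np.array(c["mtx"])
    return M[:3,3],M[:3,:3]@np.linalg.inv(K)@[u,v,1.]
def onplane(n,u,v,z):
    o,d=ray(n,u,v);return o+d*(z-o[2])/d[2]
def cloud(n,D):
    c=camera_info(n);M=np.array(c["cam_to_world"]);K=np.array(c["mtx"])
    v,u=np.mgrid[:480,:640];P=np.stack([u,v,np.ones_like(u)],-1)@np.linalg.inv(K).T*D[...,None]
    return P@M[:3,:3].T+M[:3,3]
E
python3 - <<'E'
from h import *
for n in("scene","top"):
    f=np.load(n+"0.npz");p,d=f["p"],f["d"];C=cloud(n,d)
    hsv=cv2.cvtColor(p,cv2.COLOR_BGR2HSV)
    m=cv2.inRange(hsv,(50,90,40),(80,255,255))
    k,l,s,c=cv2.connectedComponentsWithStats(m)
    for i in range(1,k):
        if s[i,4]<30: continue
        z=np.median(C[l==i][:,2]);zt=np.percentile(C[l==i][:,2],90)
        print(n,c[i].round(1),s[i,4],"z",z.round(3),zt.round(3),onplane(n,*c[i],zt).round(4))
    if n=="top":
        z=C[...,2]; 
        roi=np.zeros_like(m);roi[135:260,330:440]=1
        dm=((abs(z-.05)<.012)&(roi>0)).astype(np.uint8)
        full=((z>.035)&(roi>0)&(z<.2)).astype(np.uint8)
        ct=max(cv2.findContours(full,0,1)[0],key=cv2.contourArea)
        # deck points in world
        P=C[dm>0][:,:2].astype(np.float32)
        r=cv2.minAreaRect(P);print("deck",r,cv2.boxPoints(r).round(3).tolist())
        cm=((z>.095)&(z<.112)&(roi>0)).astype(np.uint8);cm[:,385:]=0;cm[:175]=0
        Q=C[cm>0][:,:2].astype(np.float32);print("cup",len(Q),Q.mean(0),cv2.minEnclosingCircle(Q))
        pm=((z>.12)&(z<.15)&(roi>0)).astype(np.uint8)
        Q=C[pm>0][:,:3].astype(np.float32);print("paddle",len(Q),Q.mean(0),cv2.minAreaRect(Q[:,:2].copy()),np.argwhere(pm).mean(0))
        wm=((z>.043)&(z<.056)).astype(np.uint8);wm[:,:205]=0;wm[:,290:]=0;wm[:175]=0;wm[258:]=0
        r=cv2.minAreaRect(C[wm>0][:,:2].astype(np.float32));print("rack",r)
        a=cv2.resize(p[140:260,200:290],None,fx=4,fy=4,interpolation=2);b=cv2.resize(p[140:260,330:440],None,fx=4,fy=4,interpolation=2)
        top=np.hstack([a,b])
    else: sc=cv2.resize(p[235:335,325:455],None,fx=4,fy=4,interpolation=2); sc=cv2.resize(p[195:330,170:450],None,fx=2.8,fy=2.8,interpolation=2)
cv2.imwrite("pics/ctop.png",top);cv2.imwrite("pics/cscene.png",sc)
E
```

```text
scene [380.9 253.9] 117 z 0.119 0.121 [0.5043 0.1719 0.1215]
scene [356.2 274.6] 126 z 0.083 0.086 [0.5704 0.1372 0.0863]
scene [398.  280.5] 130 z 0.083 0.086 [0.5384 0.2379 0.0864]
scene [373.7 291.3] 136 z 0.083 0.087 [0.6057 0.2041 0.0867]
top [239.8 195.9] 126 z 0.083 0.086 [0.5934 0.1987 0.086 ]
top [265.  208.7] 128 z 0.082 0.086 [0.5589 0.1326 0.0855]
top [226.1 221. ] 127 z 0.082 0.085 [0.5273 0.2335 0.0847]
top [249.6 232.1] 134 z 0.117 0.12 [0.493  0.1667 0.1202]
deck ((0.5960111618041992, -0.18725170195102692), (0.24083514511585236, 0.25290951132774353), 81.86736297607422) [[0.45399999618530273, -0.289000004529953], [0.7039999961853027, -0.3240000009536743], [0.7379999756813049, -0.0860000029206276], [0.4880000054836273, -0.05000000074505806]]
cup 131 [ 0.5778127 -0.1280103] ((0.5785920023918152, -0.1286446452140808), 0.022935979068279266)
paddle 65 [ 0.5078967  -0.2621045   0.13308924] ((0.5083664655685425, -0.2625993490219116), (0.034587934613227844, 0.009191286750137806), 25.87287712097168) [224.         420.69230769]
rack ((0.5453664064407349, 0.1843620091676712), (0.15152843296527863, 0.14992055296897888), 62.61747741699219)
```

View pics/cscene.png

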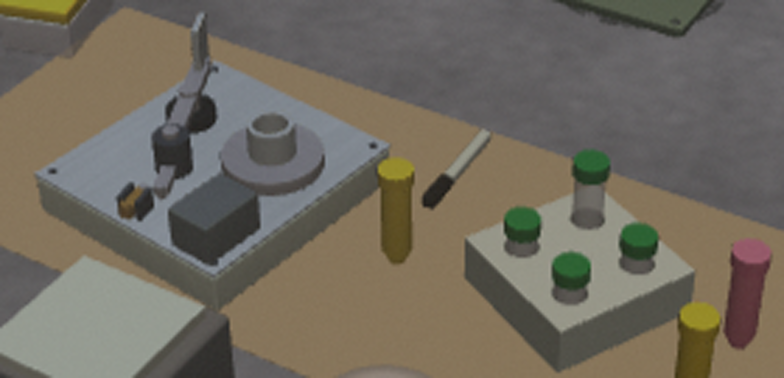

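View pics/ctop.png

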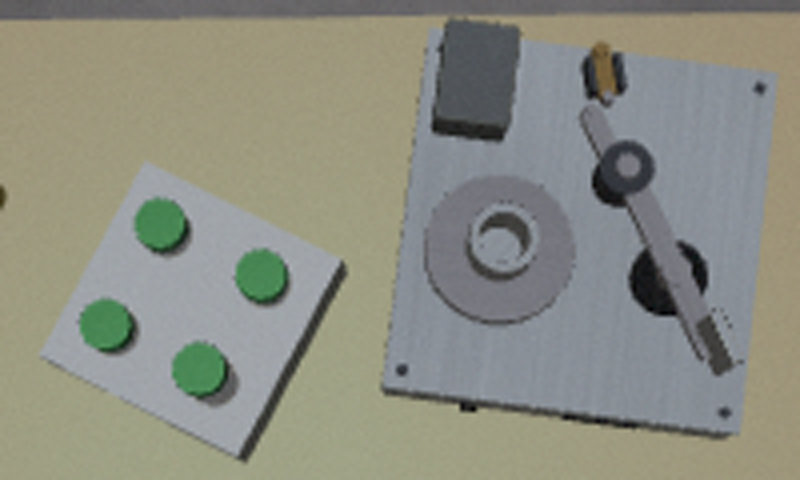

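The enlarged scene crop shows the tube at crop (590,185), which is scene (381,254), with clear body above the rack. Its cap top measures about 0.12 m, against 0.118 expected. The other three green caps measure 0.086 m, close to the short tubes' 0.083. So the tall tube is at (250,232) in the top view and lies near (0.4945, 0.168). The cup at (0.579, -0.129) and paddle at (0.508, -0.263) agree with the deck fit to within 2 mm. Next I work out the moves.

```bash
cat >> h.py <<'E'
from scipy.spatial.transform import Rotation as R
def tgt(x,y,z,xang):
    o=get_obs();R0=R.from_quat(o["tool_rot"]);p=np.array(o["eef_pos"])
    a=np.radians(xang);c,s=np.cos(a),np.sin(a)
    R1=R.from_matrix(np.array([[c,s,0],[s,-c,0],[0,0,-1]]))
    print("rot",(R0.inv()*R1).as_rotvec().round(4),"mm",(R0.inv().apply(np.array([x,y,z])-p)*1e3).round(1))
def st():
    o=get_obs();print({k:np.round(o[k],4).tolist() for k in("t","joints","eef_pos","tool_rot","ft_force","gripper_width","grip_force")})
E
python3 -c "
from h import *
tgt(.4945,.168,.21,107.6)"
```

```text
rot [-2.000e-03  6.000e-04  8.968e-01] mm [-401.5 -240.1   -5.2]
```

```bash
python3 -m handwheel '{"moves": [[0,0,0.03,-12,-7,-1,0.1],[0,0,0.09,-40,-24,-2,0.3],[0,0,0.17,-75,-45,-3,0.3],[0,0,0.25,-110,-66,-4,0.3],[0,0,0.33,-146,-87,-4,0.3],[0,0,0.41,-182,-109,-5,0.3],[0,0,0.49,-218,-130,-5,0.3],[0,0,0.57,-254,-152,-5,0.3],[0,0,0.65,-290,-173,-5,0.3],[0,0,0.72,-322,-193,-5,0.3]]}' 30
python3 -m handwheel '{"moves": [[0,0,0.06,-10,-33,0,0.3],[0,0,0.11,-17,-55,0,0.3],[0,0,0.15,-23,-75,0,0.3],[0,0,0.177,-27,-88,0,0.3],[0,0,0.177,-27,-90,0,0.3],[0,0,0.177,-27,-90,0,0.3]]}'
python3 -c "
from h import *
st();tgt(.4945,.168,.061,107.6)"
```

```text
t: 0.93
eef_pos: [0.4386, 0.2381, 0.2105]
tool_rot: [0.52, 0.854, -0.0, 0.0]
ft_force: [0.4, -0.6, 0.1]
gripper_width: 0.7
grip_force: 0.0
t: 1.43
eef_pos: [0.3702, 0.1746, 0.2104]
tool_rot: [0.591, 0.806, 0.0, 0.0]
ft_force: [-0.4, 0.9, -0.4]
gripper_width: 0.699
grip_force: 0.0
{'t': 1.4333, 'joints': [0.2285, -0.1676, 1.9121, -0.0001, 1.3965, -0.077], 'eef_pos': [0.3702, 0.1746, 0.2104], 'tool_rot': [0.5913, 0.8065, 0.0002, 0.0002], 'ft_force': [-0.4074, 0.9356, -0.4207], 'gripper_width': 0.6986, 'grip_force': 0.0}
rot [ 0.0005  0.0001 -0.0016] mm [-43.7 116.5 149.5]
```

```bash
python3 -m handwheel '{"moves": [[0,0,0,-6,15,0,0.3],[0,0,0,-15,40,0,0.3],[0,0,0,-26,70,0,0.3],[0,0,0,-37,98,0,0.3],[0,0,0,-43,114,0,0.3],[0,0,0,-43.7,116.5,0,0.3],[0,0,0,-43.7,116.5,0,0.3],[0,0,0,-43.7,116.5,5,0.3],[0,0,0,-43.7,116.5,20,0.3],[0,0,0,-43.7,116.5,40,0.3]]}'
python3 -c "
from h import *
tgt(.4945,.168,.061,107.6)
p,d=snapshot('scene');q,e=snapshot('top')
a=cv2.resize(p[130:330,300:500],None,fx=2,fy=2);b=cv2.resize(q[160:260,200:300],None,fx=4,fy=4)
cv2.imwrite('pics/pre.png',np.hstack([a,b]))"
```

```text
t: 2.27
eef_pos: [0.4951, 0.1696, 0.1715]
tool_rot: [0.59, 0.807, 0.001, 0.001]
ft_force: [0.1, -0.1, -0.9]
gripper_width: 0.699
grip_force: 0.0
rot [0.0038 0.0004 0.0009] mm [ -1.3  -1.4 110.5]
```

View pics/pre.png

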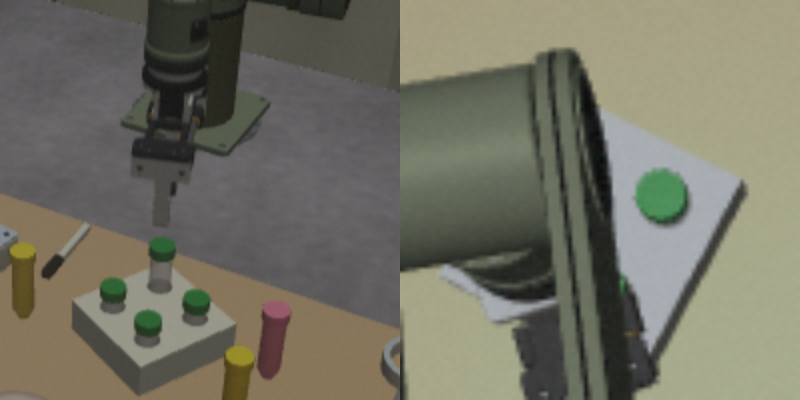

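The left half shows the fingers straight over the tall tube's cap at crop (162,245), so I descend and grip.

```bash
python3 -m handwheel '{"moves": [[0,0,0,-1,-1,15,0.3],[0,0,0,-1,-1,35,0.3],[0,0,0,-1,-1,55,0.3],[0,0,0,-1,-1,75,0.3],[0,0,0,-1,-1,92,0.3],[0,0,0,-1,-1,104,0.3],[0,0,0,-1,-1,110,0.3],[0,0,0,-1,-1,110,0.3],[0,0,0,-1,-1,110,0.5],[0,0,0,-1,-1,110,0.9]]}' 20
python3 -m handwheel '{"moves": [[0,0,0,0,0,0,0.9],[0,0,0,0,0,0,0.9],[0,0,0,0,0,0,0.9],[0,0,0,0,0,0,0.9],[0,0,0,0,0,0,0.9]]}' 20
python3 -c "
from h import *
st()"
```

```text
t: 3.2
eef_pos: [0.4952, 0.1679, 0.0618]
tool_rot: [0.591, 0.807, 0.001, 0.001]
ft_force: [-0.1, -0.3, 0.0]
gripper_width: 0.591
grip_force: 0.0
t: 3.62
eef_pos: [0.4946, 0.1677, 0.0611]
tool_rot: [0.591, 0.807, 0.0, 0.0]
ft_force: [-0.1, -0.4, 2.8]
gripper_width: 0.353
grip_force: 20.0
{'t': 3.6167, 'joints': [0.161, 0.2644, 1.7986, -0.0, 1.0775, -0.1459], 'eef_pos': [0.4946, 0.1677, 0.0611], 'tool_rot': [0.5907, 0.8069, 0.0004, 0.0004], 'ft_force': [-0.0894, -0.3536, 2.819], 'gripper_width': 0.3528, 'grip_force': 20.0002}
```

The opening reads 33 mm, but the tube body is 29 mm, so the pads may be touching the cap rim. I'll regrip 4 mm lower to test that.

```bash
python3 -m handwheel '{"moves": [[0,0,0,0,0,0,0.5],[0,0,0,0,0,0,0.5],[0,0,0,0,0,0,0.5],[0,0,0,0,0,3,0.5],[0,0,0,0,0,4,0.5],[0,0,0,0,0,4,0.5],[0,0,0,0,0,4,0.9],[0,0,0,0,0,4,0.9],[0,0,0,0,0,4,0.9],[0,0,0,0,0,4,0.9]]}' 20
python3 -m handwheel '{"moves": [[0,0,0,0,0,0,0.9],[0,0,0,0,0,0,0.9]]}' 20
```

```text
t: 4.45
eef_pos: [0.4941, 0.1676, 0.0564]
tool_rot: [0.591, 0.807, -0.0, -0.0]
ft_force: [-0.2, 0.2, -0.2]
gripper_width: 0.354
grip_force: 20.0
t: 4.62
eef_pos: [0.4941, 0.1676, 0.0564]
tool_rot: [0.591, 0.807, -0.0, -0.0]
ft_force: [-0.4, -0.2, -0.4]
gripper_width: 0.358
grip_force: 20.0
```

```bash
python3 -m handwheel '{"moves": [[0,0,0,0,0,0,0.5],[0,0,0,0,0,0,0.5],[0,0,0,0,0,0,0.5],[0,0,0,0,0,-10,0.5],[0,0,0,0,0,-24,0.5],[0,0,0,0,0,-31,0.5],[0,0,0,0,0,-31,0.5],[0,0,0,0,0,-31,0.9],[0,0,0,0,0,-31,0.9],[0,0,0,0,0,-31,0.9]]}' 25
python3 -m handwheel '{"moves": [[0,0,0,0,0,0,0.9],[0,0,0,0,0,0,0.9],[0,0,0,0,0,0,0.9]]}' 25
```

```text
t: 5.45
eef_pos: [0.4937, 0.1675, 0.087]
tool_rot: [0.591, 0.807, -0.0, -0.0]
ft_force: [0.2, 0.2, 2.1]
gripper_width: 0.351
grip_force: 25.0
t: 5.7
eef_pos: [0.4937, 0.1675, 0.087]
tool_rot: [0.591, 0.807, -0.0, -0.0]
ft_force: [-1.3, 0.2, -0.3]
gripper_width: 0.354
grip_force: 25.0
```

```bash
python3 -m handwheel '{"moves": [[0,0,0,0,0,-4,0.9],[0,0,0,0,0,-14,0.9],[0,0,0,0,0,-30,0.9],[0,0,0,0,0,-50,0.9],[0,0,0,0,0,-72,0.9],[0,0,0,0,0,-94,0.9],[0,0,0,0,0,-116,0.9],[0,0,0,0,0,-136,0.9],[0,0,0,0,0,-148,0.9],[0,0,0,0,0,-153,0.9]]}' 25
python3 -m handwheel '{"moves": [[0,0,0,0,0,0,0.9],[0,0,0,0,0,0,0.9]]}' 25
python3 -c "
from h import *
st();tgt(.579,-.129,.24,107.6)
p,d=snapshot('scene')
cv2.imwrite('pics/lift.png',cv2.resize(p[90:330,280:480],None,fx=2.5,fy=2.5,interpolation=2))"
```

```text
t: 6.53
eef_pos: [0.4955, 0.1679, 0.2436]
tool_rot: [0.591, 0.807, 0.002, 0.002]
ft_force: [0.4, -0.0, -0.1]
gripper_width: 0.356
grip_force: 25.0
t: 6.7
eef_pos: [0.4936, 0.1675, 0.2398]
tool_rot: [0.591, 0.807, -0.0, -0.0]
ft_force: [-1.4, 0.5, -1.3]
gripper_width: 0.357
grip_force: 25.0
{'t': 6.7, 'joints': [0.1611, 0.0667, 1.6279, -0.0, 1.4481, -0.1459], 'eef_pos': [0.4936, 0.1675, 0.2398], 'tool_rot': [0.5907, 0.8069, -0.0004, -0.0004], 'ft_force': [-1.3535, 0.4516, -1.329], 'gripper_width': 0.3569, 'grip_force': 24.9999}
rot [-0.0011 -0.0001 -0.0002] mm [-3.085e+02 -8.200e+00 -3.000e-01]
```

View pics/lift.png

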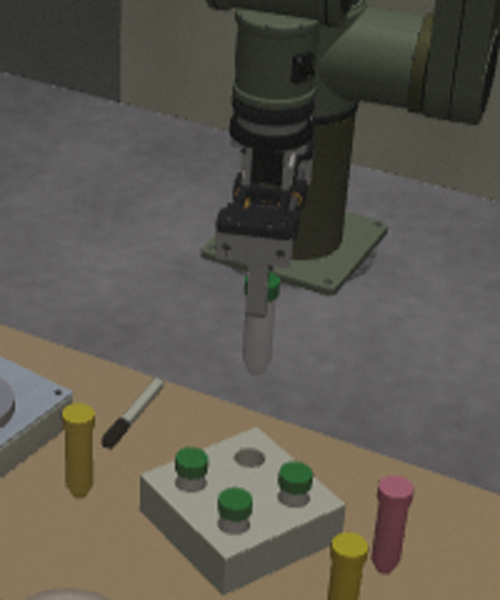

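The tube hangs upright in the fingers at crop (260,320), and the short tubes are still in their wells. I carry it over the cup.

```bash
python3 -m handwheel '{"moves": [[0,0,0,-6,0,0,0.9],[0,0,0,-20,0,0,0.9],[0,0,0,-42,-1,0,0.9],[0,0,0,-68,-2,0,0.9],[0,0,0,-95,-3,0,0.9],[0,0,0,-122,-3,0,0.9],[0,0,0,-149,-4,0,0.9],[0,0,0,-176,-5,0,0.9],[0,0,0,-203,-6,0,0.9],[0,0,0,-230,-6,0,0.9]]}' 25
python3 -m handwheel '{"moves": [[0,0,0,-26,-1,0,0.9],[0,0,0,-48,-2,0,0.9],[0,0,0,-65,-2,0,0.9],[0,0,0,-75,-2,0,0.9],[0,0,0,-78.5,-2,0,0.9],[0,0,0,-78.5,-2,0,0.9],[0,0,0,-78.5,-2,0,0.9],[0,0,0,-78.5,-2,8,0.9],[0,0,0,-78.5,-2,22,0.9],[0,0,0,-78.5,-2,38,0.9]]}' 25
python3 -m handwheel '{"moves": [[0,0,0,0,0,4,0.9],[0,0,0,0,0,4,0.9],[0,0,0,0,0,4,0.9]]}' 25
python3 -c "
from h import *
st();tgt(.579,-.129,.135,107.6)
p,d=snapshot('scene');q,e=snapshot('top')
a=cv2.resize(p[150:310,170:340],None,fx=3,fy=3,interpolation=2)
b=cv2.resize(q[140:260,330:440],None,fx=4,fy=4,interpolation=2)[:,:310]
cv2.imwrite('pics/over.png',a)"
```

```text
t: 7.58
eef_pos: [0.5572, -0.0551, 0.2389]
tool_rot: [0.591, 0.807, -0.001, -0.001]
ft_force: [0.7, -0.6, -0.2]
gripper_width: 0.354
grip_force: 25.0
t: 8.42
eef_pos: [0.5803, -0.1279, 0.2029]
tool_rot: [0.59, 0.807, 0.0, 0.001]
ft_force: [0.3, 0.5, -0.4]
gripper_width: 0.358
grip_force: 25.0
t: 8.67
eef_pos: [0.5796, -0.1282, 0.1984]
tool_rot: [0.59, 0.807, -0.0, -0.0]
ft_force: [-0.3, -0.6, -0.5]
gripper_width: 0.353
grip_force: 25.0
{'t': 8.6667, 'joints': [-0.3634, 0.2514, 1.5017, 0.0001, 1.3889, -0.6714], 'eef_pos': [0.5796, -0.1282, 0.1984], 'tool_rot': [0.5903, 0.8072, -0.0, -0.0002], 'ft_force': [-0.3188, -0.6262, -0.4702], 'gripper_width': 0.3533, 'grip_force': 24.9999}
rot [-0.0002 -0.0003  0.0008] mm [-0.6 -0.8 63.4]
```

View pics/over.png

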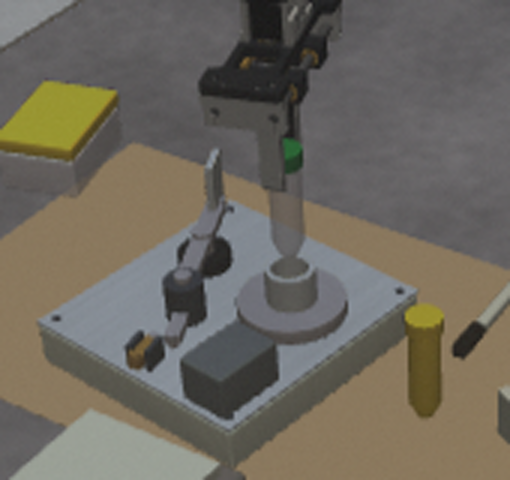

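The tube's foot at crop (288,250) is over the cup mouth at (292,268). The offset of a few pixels is what perspective gives a vertical line there, so the tube is aligned and I lower it.

```bash
python3 -m handwheel '{"moves": [[0,0,0,-0.6,-0.8,6,0.9],[0,0,0,-0.6,-0.8,14,0.9],[0,0,0,-0.6,-0.8,22,0.9],[0,0,0,-0.6,-0.8,30,0.9],[0,0,0,-0.6,-0.8,37,0.9],[0,0,0,-0.6,-0.8,43,0.9],[0,0,0,-0.6,-0.8,48,0.9],[0,0,0,-0.6,-0.8,53,0.9],[0,0,0,-0.6,-0.8,53,0.9]]}' 25
python3 -m handwheel '{"moves": [[0,0,0,0,0,3,0.9],[0,0,0,0,0,6,0.9],[0,0,0,0,0,8,0.9],[0,0,0,0,0,9,0.9],[0,0,0,0,0,9,0.9],[0,0,0,0,0,9,0.9]]}' 25
```

```text
t: 9.52
eef_pos: [0.5783, -0.1294, 0.144]
tool_rot: [0.591, 0.807, -0.0, -0.001]
ft_force: [0.0, -0.2, -1.0]
gripper_width: 0.355
grip_force: 25.0
t: 10.02
eef_pos: [0.5792, -0.1297, 0.1366]
tool_rot: [0.591, 0.807, 0.0, 0.0]
ft_force: [-0.3, -0.5, -0.3]
gripper_width: 0.36
grip_force: 25.0
```

Foot is about 1.5 mm above the floor with no side force. I seat it until there is contact, then release.

```bash
python3 -m handwheel '{"moves": [[0,0,0,0,0,1,0.9],[0,0,0,0,0,2,0.9],[0,0,0,0,0,2.5,0.9],[0,0,0,0,0,2.5,0.9]]}' 25
python3 -m handwheel '{"moves": [[0,0,0,0,0,0,0.6],[0,0,0,0,0,0,0.5],[0,0,0,0,0,0,0.4],[0,0,0,0,0,0,0.35],[0,0,0,0,0,0,0.35],[0,0,0,0,0,-8,0.35],[0,0,0,0,0,-25,0.35],[0,0,0,0,0,-50,0.35],[0,0,0,0,0,-80,0.35],[0,0,0,0,0,-105,0.35]]}' 25
python3 -c "
from h import *
st()
C=np.radians(-8.1)
def sp(x,y): c,s=np.cos(C),np.sin(C);return .596+c*x-s*y,-.187+s*x+c*y
for t in(0,.1,.2,.3,.4,.48):
  a=.55-t;print(t,np.round(sp(.035-.13*np.cos(a),-.02-.13*np.sin(a)),4))
p,d=snapshot('scene')
cv2.imwrite('pics/placed.png',cv2.resize(p[150:310,170:340],None,fx=3,fy=3,interpolation=2))"
```

```text
t: 10.35
eef_pos: [0.5796, -0.13, 0.135]
tool_rot: [0.591, 0.807, 0.0, 0.001]
ft_force: [-1.0, -0.2, 4.4]
gripper_width: 0.354
grip_force: 25.0
t: 11.18
eef_pos: [0.5793, -0.1297, 0.2412]
tool_rot: [0.591, 0.807, 0.0, 0.0]
ft_force: [0.2, 0.2, 0.2]
gripper_width: 0.646
grip_force: 0.0
{'t': 11.1833, 'joints': [-0.366, 0.2202, 1.4511, 0.0, 1.4693, -0.673], 'eef_pos': [0.5793, -0.1297, 0.2412], 'tool_rot': [0.5907, 0.8069, 0.0002, 0.0005], 'ft_force': [0.2119, 0.1626, 0.1578], 'gripper_width': 0.6457, 'grip_force': 0.0}
0 [ 0.5085 -0.2634]
0.1 [ 0.504  -0.2512]
0.2 [ 0.5007 -0.2387]
0.3 [ 0.4986 -0.2258]
0.4 [ 0.4978 -0.2129]
0.48 [ 0.4982 -0.2025]
```

View pics/placed.png

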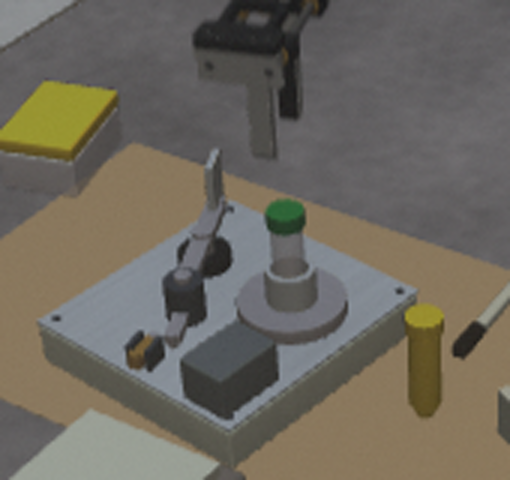

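The tube stands upright and fully down in the cup, cap at crop (285,215): floor contact came with the TCP at 0.135 m, as predicted. The paddle is at crop (213,178). I move the closed fingers behind it.

```bash
python3 -c "
from h import *
tgt(.5204,-.291,.24,113.4)"
```

```text
rot [ 0.009   0.0078 -0.1013] mm [-133.8 -107.7    7.6]
```

```bash
python3 -m handwheel '{"moves": [[0,0,-0.01,-6,-5,0,0.5],[0,0,-0.02,-20,-16,0,0.8],[0,0,-0.04,-42,-34,0,1],[0,0,-0.06,-66,-53,0,1],[0,0,-0.08,-90,-72,0,1],[0,0,-0.1,-112,-90,0,1],[0,0,-0.1,-127,-102,0,1],[0,0,-0.1,-133,-107,0,1],[0,0,-0.1,-133,-107,0,1],[0,0,-0.1,-133,-107,0,1]]}' 30
python3 -c "
from h import *
st();tgt(.5204,-.291,.092,113.4)"
```

```text
t: 12.07
eef_pos: [0.5169, -0.2883, 0.238]
tool_rot: [0.55, 0.835, 0.0, -0.001]
ft_force: [-0.2, -0.1, -0.6]
gripper_width: 0.008
grip_force: 0.0
{'t': 12.0667, 'joints': [-0.6554, 0.2204, 1.4574, 0.0007, 1.4658, -1.0618], 'eef_pos': [0.5169, -0.2883, 0.238], 'tool_rot': [0.5499, 0.8353, 0.0004, -0.001], 'ft_force': [-0.1868, -0.0937, -0.6029], 'gripper_width': 0.008, 'grip_force': 0.0}
rot [-0.0004 -0.0021 -0.002 ] mm [ -4.2   2.2 145.9]
```

```bash
python3 -m handwheel '{"moves": [[0,0,0,-4,2,8,1],[0,0,0,-4,2,28,1],[0,0,0,-4,2,55,1],[0,0,0,-4,2,80,1],[0,0,0,-4,2,105,1],[0,0,0,-4,2,125,1],[0,0,0,-4,2,140,1],[0,0,0,-4,2,146,1],[0,0,0,-4,2,146,1],[0,0,0,-4,2,146,1]]}' 30
python3 -c "
from h import *
st()
C=np.radians(-8.1);yaw=C
for t in(.1,.25,.4,.5):
  a=.55-t;c,s=np.cos(C),np.sin(C);x,y=.035-.13*np.cos(a),-.02-.13*np.sin(a)
  P=np.array([.596+c*x-s*y,-.187+s*x+c*y]);n=a+yaw+np.pi/2
  T=P-.012*np.array([np.cos(n),np.sin(n)]);print(t,T.round(4));tgt(*T,.092,np.degrees(n))
p,d=snapshot('scene')
cv2.imwrite('pics/behind.png',cv2.resize(p[150:310,170:340],None,fx=3,fy=3,interpolation=2))"
```

```text
t: 12.9
eef_pos: [0.5213, -0.291, 0.093]
tool_rot: [0.549, 0.836, 0.0, -0.0]
ft_force: [0.5, 0.8, -0.5]
gripper_width: 0.003
grip_force: 0.0
{'t': 12.9, 'joints': [-0.6541, 0.364, 1.5877, 0.0002, 1.1899, -1.0624], 'eef_pos': [0.5213, -0.291, 0.093], 'tool_rot': [0.5491, 0.8358, 0.0001, -0.0], 'ft_force': [0.4889, 0.848, -0.4797], 'gripper_width': 0.0026, 'grip_force': 0.0}
0.1 [ 0.5076 -0.2627]
rot [ 0.0001 -0.0001  0.0996] mm [31.5 -1.3  1. ]
0.25 [ 0.5014 -0.2441]
rot [ 1.000e-04 -1.000e-04  2.496e-01] mm [51.   0.3  1. ]
0.4 [ 0.4979 -0.2249]
rot [ 1.000e-04 -1.000e-04  3.996e-01] mm [70.   4.8  1. ]
0.5 [ 0.4973 -0.2118]
rot [ 1.000e-04 -1.000e-04  4.996e-01] mm [82.2  9.4  1. ]
```

View pics/behind.png

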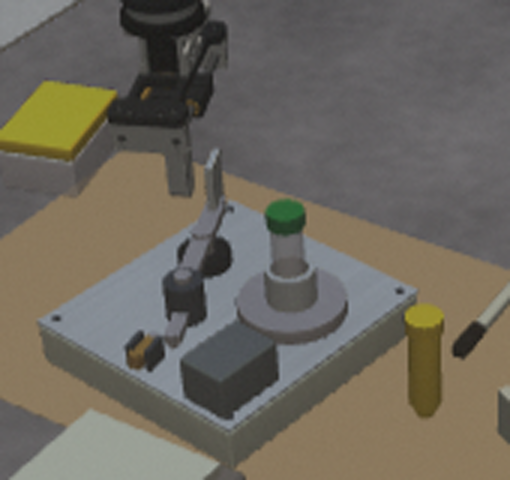

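The closed fingers at crop (178,175) are behind the paddle at (213,180), clear on the side away from the cup. I push, turning with the paddle.

```bash
python3 -m handwheel '{"moves": [[0,0,0,4,0,0,1],[0,0,0,10,0,0,1],[0,0,0,15,-0.5,0,1],[0,0,0,19,-1,0,1],[0,0,0.03,23,-1,0,1],[0,0,0.06,27,-1,0,1],[0,0,0.1,31.5,-1,0,1],[0,0,0.14,37,-1,0,1],[0,0,0.18,42,-0.5,0,1],[0,0,0.2,45,0,0,1]]}' 30
python3 -c "
from h import *
st();tgt(.4979,-.2249,.092,np.degrees(.15)-8.1+90);tgt(.4973,-.2118,.092,np.degrees(.05)-8.1+90)"
```

```text
t: 13.78
eef_pos: [0.5031, -0.2538, 0.0939]
tool_rot: [0.63, 0.776, -0.003, 0.003]
ft_force: [0.0, -12.6, -4.7]
gripper_width: 0.003
grip_force: 6.2
{'t': 13.7833, 'joints': [-0.6172, 0.2948, 1.6787, -0.0064, 1.1618, -0.8212], 'eef_pos': [0.5031, -0.2538, 0.0939], 'tool_rot': [0.6304, 0.7762, -0.0027, 0.0034], 'ft_force': [0.0474, -12.6339, -4.7379], 'gripper_width': 0.0026, 'grip_force': 6.2347}
rot [0.0009 0.0086 0.1979] mm [29.4  0.9  1.7]
rot [0.0013 0.0086 0.2979] mm [42.3  3.   1.5]
```

```bash
python3 -m handwheel '{"moves": [[0,0,0.04,5,0,0,1],[0,0,0.08,10,0,0,1],[0,0,0.12,15,0.5,0,1],[0,0,0.16,20,0.5,0,1],[0,0,0.2,25,1,0,1],[0,0,0.23,30,1.5,0,1],[0,0,0.26,34,2,0,1],[0,0,0.28,37,2.5,0,1],[0,0,0.28,37,2.5,0,1],[0,0,0.28,37,2.5,0,1]]}' 30
python3 -c "
from h import *
st();tgt(.4973,-.2118,.092,np.degrees(.05)-8.1+90)
q,e=snapshot('top');p,d=snapshot('scene')
np.savez('end.npz',p=p,d=d)
cv2.imwrite('pics/push.png',np.hstack([cv2.resize(p[150:310,170:340],(425,400),interpolation=2),cv2.resize(q[140:260,330:440],(367,400),interpolation=2)]))"
```

```text
t: 14.62
eef_pos: [0.4959, -0.2166, 0.0937]
tool_rot: [0.732, 0.681, -0.003, 0.001]
ft_force: [-4.7, -8.7, 1.8]
gripper_width: 0.005
grip_force: 4.3
{'t': 14.6167, 'joints': [-0.5673, 0.2554, 1.73, -0.0076, 1.1553, -0.4924], 'eef_pos': [0.4959, -0.2166, 0.0937], 'tool_rot': [0.7321, 0.6812, -0.0033, 0.0013], 'ft_force': [-4.6616, -8.673, 1.7727], 'gripper_width': 0.0049, 'grip_force': 4.2845}
rot [-0.0025  0.0066  0.0195] mm [4.9 1.1 1.7]
```

View pics/push.png

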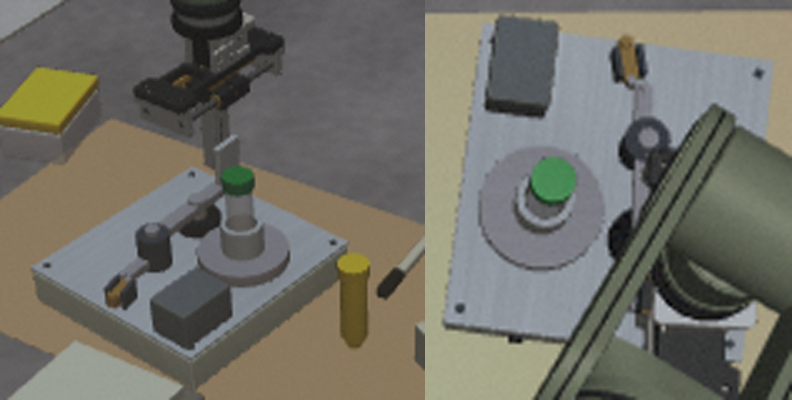

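The arm has swung round: the idler at crop (152,240) is in towards the disc, the fingers are on the paddle at (225,155), and the tube still stands at (238,195). I add a small margin and check the angle by depth.

```bash
python3 -m handwheel '{"moves": [[0,0,0.01,1,0,0,1],[0,0,0.01,2,0.5,0,1],[0,0,0.02,3,0.5,0,1],[0,0,0.02,3,0.5,0,1],[0,0,0.02,3,0.5,0,1],[0,0,0.02,3,0.5,0,1],[0,0,0.02,3,0.5,0,1],[0,0,0.02,3,0.5,0,1]]}' 30
python3 - <<'E'
from h import *
st()
p,d=snapshot('scene');C=cloud('scene',d)
c,s=np.cos(np.radians(-8.1)),np.sin(np.radians(-8.1))
X=C[...,0]-.596;Y=C[...,1]+.187;x=c*X+s*Y;y=-s*X+c*Y;z=C[...,2]
m=(z>.10)&(z<.134)&(x>-.125)&(x<-.06)&(y>-.06)&(y<.01)
print("paddle +y face",m.sum(),np.median(x[m]),np.median(y[m]),cv2.fitLine(np.stack([x[m],y[m]],1).astype(np.float32),2,0,.01,.01).ravel())
h=cv2.inRange(cv2.cvtColor(p,cv2.COLOR_BGR2HSV),(50,90,40),(80,255,255))>0
g=h&(abs(x+.025)<.04)&(abs(y-.055)<.04);print("cap top",np.percentile(z[g],[50,90,98]),np.median(x[g]),np.median(y[g]))
k,l,S,ce=cv2.connectedComponentsWithStats(h.astype(np.uint8))
print([(ce[i].round(1).tolist()) for i in range(1,k) if S[i,4]>30])
E
```

```text
t: 15.38
eef_pos: [0.4959, -0.2139, 0.0937]
tool_rot: [0.739, 0.674, -0.004, 0.001]
ft_force: [-8.2, -7.7, 3.5]
gripper_width: 0.001
grip_force: 4.5
{'t': 15.3833, 'joints': [-0.5626, 0.2544, 1.7314, -0.0084, 1.1564, -0.4671], 'eef_pos': [0.4959, -0.2139, 0.0937], 'tool_rot': [0.7389, 0.6738, -0.0038, 0.0007], 'ft_force': [-8.1609, -7.7085, 3.4669], 'gripper_width': 0.0009, 'grip_force': 4.4574}
paddle +y face 118 -0.08505771930872083 -0.028275983230368562 [ 0.88800615 -0.45983154 -0.08900351 -0.03190612]
cap top [0.16734501 0.16998809 0.1715752 ] -0.020135027912630433 0.058549196456658174
[[264.5, 220.8], [356.2, 274.5], [397.8, 280.5], [373.7, 291.3]]
```

```bash
python3 -m handwheel '{"moves": [[0,0,0,0,-1.5,0,1],[0,0,0,0,-1.5,0,1],[0,0,0,0,-1.5,0,1],[0,0,0,0,-1.5,0,1],[0,0,0,0,-1.5,0,1],[0,0,0,0,-1.5,0,1],[0,0,0,0,-1.5,0,1],[0,0,0,0,-1.5,0,1],[0,0,0,0,-1.5,0,1],[0,0,0,0,-1.5,0,1]]}' 30
```

```text
t: 16.27
eef_pos: [0.4959, -0.2139, 0.0937]
tool_rot: [0.739, 0.674, -0.003, 0.002]
ft_force: [-4.1, -8.6, -0.1]
gripper_width: 0.005
grip_force: 4.4
```

The push is steady at about 9 N with the tensioner at an estimated 0.48 rad, past the click at 0.40.

```bash
python3 -c "
from rig import *
print(finish_job())"
```

```text
the job is handed in; nothing more can be done
None
```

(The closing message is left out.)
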